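# Turn the seasoning row round into the second rack

### The job

Move the three seasonings (pepper mill, salt shaker and spice jar) from the rack they stand in to the empty rack beside it, in reverse order: seen from the robot, the one that stood leftmost must end rightmost, the middle one in the middle and the rightmost one leftmost. Set each upright and flat on the floor of its own compartment without tipping or dropping it, let go of it, and leave the other things on the table where they are.

Things in the scene. Friction and masses are not known exactly. Their poses are not given: they have to be found in the camera images.
- pepper_mill: turned wooden pepper mill, loose, 0.13 to 0.24 kg, 170 mm tall, 58 mm wide at the foot; a body with a waist up to 122 mm, above it a ball-shaped head about 49 mm across from 123 to 159 mm that is fixed to the body, then a small metal knob 12 mm wide; grip the neck or the head. Origin: centre of the underside, z up along its axis
- salt_shaker: glass shaker with a domed metal cap with holes, loose, 0.07 to 0.13 kg, 90 mm tall; glass body at most 44 mm across up to 74 mm, cap about 34 mm across above; grip the body at about mid height. Origin: centre of the underside, z up
- spice_jar: glass jar with a flat black screw lid, loose, 0.23 to 0.43 kg, 94 mm tall, 62 mm across the body, 65 mm across the lid (83 to 94 mm up). Origin: centre of the underside, z up
- mat_mill: thin black rubber mat, 78 x 78 x 3 mm, fixed in the compartment of the full rack in which the pepper mill stands at the start; it never moves, so it marks that place. Partly covered by the pepper mill. Origin: centre of its underside (on the rack floor), z up
- mat_shaker: thin black rubber mat, 78 x 78 x 3 mm, fixed in the compartment of the full rack in which the salt shaker stands at the start; it never moves, so it marks that place. Partly covered by the salt shaker. Origin: centre of its underside (on the rack floor), z up
- mat_jar: thin black rubber mat, 78 x 78 x 3 mm, fixed in the compartment of the full rack in which the spice jar stands at the start; it never moves, so it marks that place. Partly covered by the spice jar. Origin: centre of its underside (on the rack floor), z up
- rack_full: rack that at the start holds the three seasonings, one per compartment, each on a black mat. Steel with darker rims, fixed; 90 mm deep (x), 262 long (y), three 82 x 82 mm compartments at y = +86, 0, -86 mm. Floor 5 mm, rims and dividers (4 thick) 11 mm, end bails 25 mm above the table. Origin: centre of underside; z up, y to the robot's left, x away from it, turned up to 0.18 rad.
- rack_empty: rack that is empty at the start, bare floors; left or right of the full one. Steel with darker rims, fixed; 90 mm deep (x), 262 long (y), three 82 x 82 mm compartments at y = +86, 0, -86 mm. Floor 5 mm, rims and dividers (4 thick) 11 mm, end bails 25 mm above the table. Origin: centre of underside; z up, y to the robot's left, x away from it, turned up to 0.18 rad.
- ramekin: empty white fluted ramekin, loose, 69 mm across, 42 mm tall, close in front of the full rack (its centre 88 to 95 mm before the rack's); a bystander to leave alone. Origin: centre of the underside
- tape_roll: roll of masking tape lying flat, loose, 110 mm across, 24 mm tall, close in front of the empty rack (its centre about 110 to 120 mm before the rack's); a bystander to leave alone. Origin: centre of the underside

How it is judged:
By the outcome, as a careful person would: the job done as asked, in the order asked, and still so for the second after the job is handed in, with the robot touching nothing.
It also fails if it takes over 96 s, if anything falls off the work surface, if the arm or the gripper's body presses on something with over 40 N, if the wrist force passes 120 N, or if a joint passes its speed limit or range.

### The arm

A 6-joint arm with a two-finger parallel gripper is mounted at the origin on the work surface; the furniture and walls round the work are solid. World frame = base frame: x ahead of the robot, y to its left, z up, the work surface at z = 0. Lengths are in m, angles in rad, forces in N, time in s.
With the tool pointing down it reaches from about 0.275 to 0.825 m from the base axis. Payload 4.9 kg.
Tool frame: the origin (TCP) lies midway between the tips of the shut fingers; the grasp point (between the pads) lies 19 mm behind it (bot.grip_depth is the distance from the TCP to the grasp point, in m); y points along the fingers, x is the direction in which the jaws open and shut, and the axes are right-handed (so a half turn about y gives the same grasp; the last joint's range is limited). The gripper opens to 85 mm and grips with 20 to 120 N. Pads are 22 mm wide; open, the fingers measure 114 mm over their backs; the gripper's body (76 mm by 85 mm) begins 54 mm behind the grasp point. The pads swing forward as they close: fully open they stand 13 mm farther back than shut.
Start: joints at [1.102, 0.326, -0.193, 1.052, 0, 1.437], TCP at [0.181, 0.519, 0.193] pointing down, gripper open.
Joint ranges: [-2.65, 2.65], [-0.97, 1.79], [-1.3, 1.35], [-1.93, 2.1], [-1.47, 1.37], [-3.14, 3.14]. Speed limits (rad/s): [2.57, 2.57, 3.14, 3.14, 3.14, 3.14].

### API

Orientations are given as a unit quaternion [w, x, y, z].
In Python, from cell import bot gives the robot as it stands. Calls block until the motion is done:
- bot.move_pose(position, orientation): joint-space move of the TCP to a pose.
- bot.move_linear(position, speed=0.15, rotation=None, until_force=None): straight line of the TCP; rotation=None keeps the orientation; speed is the mean speed in m/s. With until_force (N) it stops when the force on the tool has changed by that much, and returns True; else False.
- bot.goto_joints(angles): joint-space move.
- bot.set_gripper(opening, grasp_force=None): opening from 0.0 (shut) to 1.0 (fully open); grasp_force is the grip in N (None keeps the last); returns when the fingers have stopped.
- bot.wait(seconds).
- bot.solve_ik(position, orientation): joint angles nearest the present ones, or None.
- bot.camera(name): name is "side" or "top"; returns the picture (400x640x3 uint8, red, green, blue); there is no depth.
- bot.calibration(name): a dict with "mtx" (3x3 intrinsics, pixels), "extrinsics" (4x4, takes a point from world to camera coordinates). Camera axes: x right, y down, z forward; pixel columns grow to the right and rows downward; lengths in m; the calibration is good to about 2 mm. A picture is of the moment at which its call begins. calibration takes no time and is no camera call.
A pose or a line that the arm cannot do raises bot.PlanningError and nothing moves.
- bot.close_job(): hands the job in, once; it reports no verdict.
Trained networks look in the newest picture that a camera, given by its name, has taken for a name from the list of things; names that differ only in an ending like _2 or _b are one class to them, and where a whole thing is asked for, a point or a joint stands for the part that bears it (a point fixed in the world has none). Each returns a list of dicts, best first, with "confidence" (0 to 1); they miss things now and then, are a little off and sometimes report something else, mostly with a low value. They report only what shows in the picture. A call takes as long as a camera call.
- bot.search_frame(camera, thing): "bbox" ([left, top, width, height] in pixels, round what is visible of it).
Readings, each from a call of its own:
- bot.read_clock(): time.
- bot.read_joint_positions(): joint angles.
- bot.read_joint_vel(): joint speeds.
- bot.read_joint_efforts(): joint torques, N m.
- bot.read_position(): TCP position.
- bot.read_tool_rot(): TCP orientation.
- bot.read_ft_force(): force on the tool from outside, world axes, zero at the start.
- bot.read_moment(): the same for the moment, N m.
- bot.read_gripper_width(): opening from 0.0 (shut) to 1.0 (fully open).
Only numpy, scipy, OpenCV 4.12 (cv2) and the standard library are available. Lean on these libraries where they do the work, as an engineer would, in place of code of your own. Each camera call takes 0.05 s, during which the arm holds its last target. There are 200 camera calls.

## Working session

There is one attempt and no reset: what is moved stays moved. The work goes in short steps, each a Python script; the robot and the scene stay as the last script left them, time stands still between calls to the robot, and variables do not carry over. Pictures are saved under pics/ and viewed, about 12 in all and at most 16, crops included, and the job is handed in when it is done.

```bash
ls; mkdir -p pics
python3 - <<'E'
from cell import bot
import cv2,numpy as np
np.set_printoptions(precision=3,suppress=True)
for c in("top","side"):
    im=bot.camera(c); cv2.imwrite(f"pics/{c}0.png",im[:,:,::-1])
    k=bot.calibration(c); print(c,k["mtx"],k["extrinsics"])
    for t in "pepper_mill salt_shaker spice_jar mat_mill mat_shaker mat_jar rack_full rack_empty ramekin tape_roll".split():
        print(t,[(np.round(d["bbox"],1).tolist(),round(d["confidence"],2)) for d in bot.search_frame(c,t)][:3])
print(bot.read_clock(),bot.read_tool_rot(),bot.grip_depth)
E
```

```text
pics
top [[460.784   0.    324.002]
 [  0.    460.784 192.012]
 [  0.      0.      1.   ]] [[ 0.006 -1.    -0.002 -0.158]
 [-0.979 -0.006 -0.203  0.444]
 [ 0.203  0.003 -0.979  0.958]
 [ 0.     0.     0.     1.   ]]
pepper_mill []
salt_shaker [([197.0, 171.6, 25.2, 25.0], 0.95), ([190.9, 153.5, 118.9, 57.9], 0.45)]
spice_jar [([269.1, 150.2, 29.6, 41.8], 0.85), ([188.9, 152.7, 120.7, 54.7], 0.43)]
mat_mill [([233.4, 163.0, 36.9, 34.3], 0.92), ([271.6, 155.5, 33.7, 38.6], 0.33)]
mat_shaker [([194.2, 169.8, 36.6, 36.9], 0.83), ([192.0, 153.6, 117.8, 54.8], 0.55)]
mat_jar [([270.7, 155.5, 35.7, 36.8], 0.86), ([193.0, 167.5, 40.7, 38.4], 0.74)]
rack_full [([190.5, 152.2, 119.6, 58.6], 0.58), ([239.2, 200.7, 33.2, 33.4], 0.19)]
rack_empty [([342.6, 158.6, 120.1, 54.8], 0.84)]
ramekin [([242.3, 201.8, 30.3, 30.8], 0.78)]
tape_roll [([394.8, 212.1, 53.9, 54.6], 0.71)]
side [[490.533   0.    315.496]
 [  0.    490.533 201.268]
 [  0.      0.      1.   ]] [[ 0.848 -0.529  0.008 -0.479]
 [-0.354 -0.579 -0.734  0.085]
 [ 0.394  0.62  -0.679  1.042]
 [ 0.     0.     0.     1.   ]]
pepper_mill [([270.1, 102.8, 26.5, 69.0], 0.66)]
salt_shaker [([251.5, 118.2, 19.4, 32.2], 0.85)]
spice_jar [([294.5, 138.7, 26.0, 47.1], 0.88)]
mat_mill [([249.3, 139.8, 25.7, 17.6], 0.72), ([264.6, 157.3, 28.6, 19.7], 0.66)]
mat_shaker [([246.9, 140.6, 27.9, 14.9], 0.8)]
mat_jar [([285.2, 175.8, 39.5, 16.7], 0.61)]
rack_full [([241.2, 136.0, 90.0, 63.2], 0.95)]
rack_empty [([318.6, 207.1, 97.1, 100.3], 0.78)]
ramekin [([243.2, 160.4, 30.8, 27.0], 0.69), ([271.1, 105.1, 23.8, 66.5], 0.63)]
tape_roll [([294.3, 262.7, 57.2, 55.5], 0.84)]
1.1 [-0.576  0.576  0.41  -0.41 ] 0.0187
```

Run:
```python
import cv2
a=cv2.imread("pics/top0.png")[130:280,170:480]; cv2.imwrite("pics/top0c.png",cv2.resize(a,(800,387),interpolation=cv2.INTER_CUBIC))
a=cv2.imread("pics/side0.png"); cv2.imwrite("pics/side0c.png",a[80:340,180:520].repeat(2,0).repeat(2,1))
```

```text
(no output)
```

View pics/top0c.png

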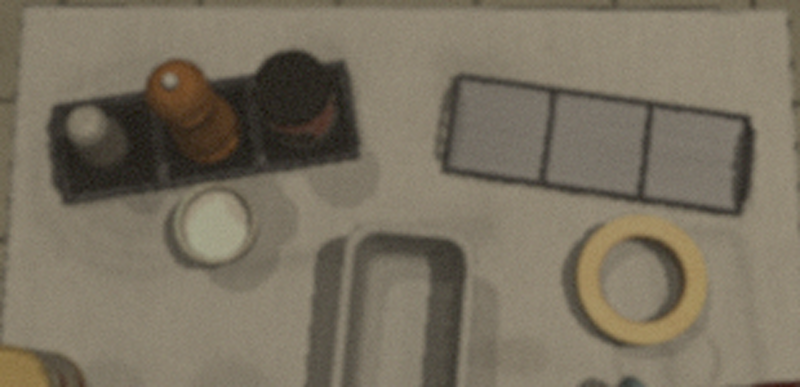

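View pics/side0c.png

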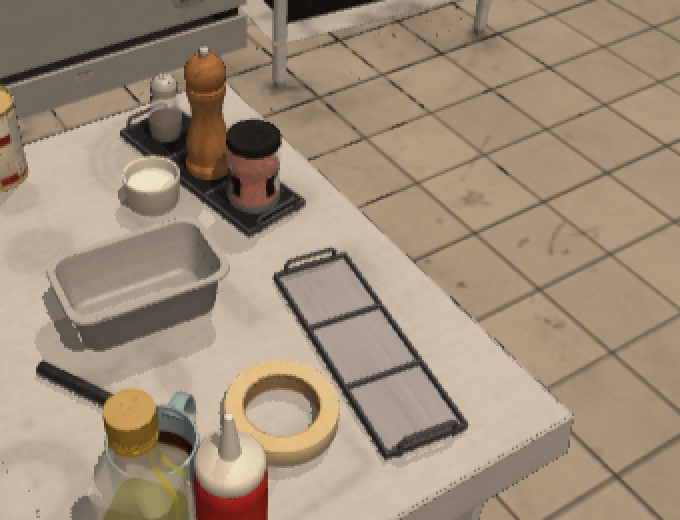

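View pics/top0.png

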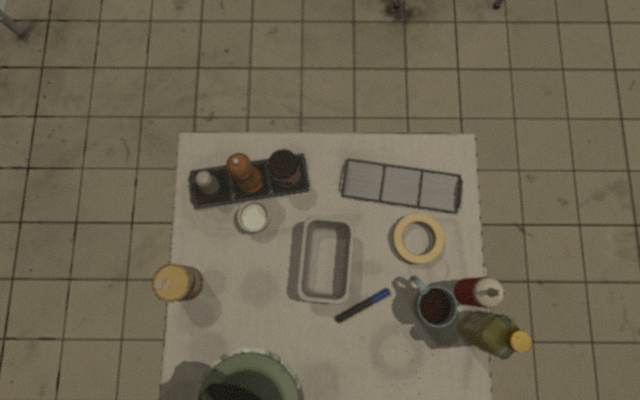

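```bash
cat > geo.py <<'E'
from cell import bot
import numpy as np
from scipy.optimize import least_squares
np.set_printoptions(precision=4,suppress=True)
K={c:bot.calibration(c) for c in("top","side")}
def proj(c,P):
    P=np.atleast_2d(P); q=P@K[c]["extrinsics"][:3,:3].T+K[c]["extrinsics"][:3,3]
    q=q@K[c]["mtx"].T; return q[:,:2]/q[:,2:]
def prof(kind):
    pr={"jar":[(0,.031),(.08,.031),(.083,.0325),(.094,.0325)],"shaker":[(0,.022),(.074,.022),(.08,.017),(.086,.012),(.09,.004)],
        "mill":[(0,.029),(.02,.028),(.123,.018),(.133,.023),(.141,.0245),(.15,.023),(.159,.01),(.17,.006)],"tape":[(0,.055),(.024,.055)],"ram":[(0,.033),(.042,.0345)]}[kind]
    a=np.linspace(0,2*np.pi,48,endpoint=False)
    return np.array([(r*np.cos(t),r*np.sin(t),z) for z,r in pr for t in a])
def bbox(c,kind,xy,z0):
    p=proj(c,prof(kind)+[*xy,z0]); lo,hi=p.min(0),p.max(0); return np.r_[lo,hi]
def fit(kind,boxes,z0,x0):
    f=lambda p:np.concatenate([bbox(c,kind,p,z0)-np.r_[b[:2],np.add(b[:2],b[2:])] for c,b in boxes])
    s=least_squares(f,x0,loss="soft_l1"); print(kind,s.x,"res",f(s.x).round(1)); return s.x
def rackpts(p,loc):
    c,s=np.cos(p[2]),np.sin(p[2]); l=np.atleast_2d(loc)
    return np.c_[p[0]+c*l[:,0]-s*l[:,1],p[1]+s*l[:,0]+c*l[:,1],l[:,2]]
E
cat > m1.py <<'E'
from geo import *
T=lambda u,v:np.array([170+u/2.581,130+v/2.581]); S=lambda u,v:np.array([180+u/2,80+v/2])
C={"++":(.045,.131,.011),"+-":(.045,-.131,.011),"--":(-.045,-.131,.011),"-+":(-.045,.131,.011)}
obs={"full":[("top","++",T(55,105)),("top","+-",T(345,63)),("top","--",T(358,157)),("top","-+",T(65,202)),("side","+-",S(305,198)),("side","--",S(250,232)),("side","-+",S(122,130))],
"empty":[("top","++",T(458,76)),("top","+-",T(748,118)),("top","--",T(740,213)),("top","-+",T(445,170)),("side","++",S(347,253)),("side","-+",S(275,277)),("side","--",S(388,455)),("side","+-",S(465,428))]}
R={}
for n,o in obs.items():
    f=lambda p:np.concatenate([proj(c,rackpts(p,C[k]))[0]-uv for c,k,uv in o])
    s=least_squares(f,[.55,.2 if n=="full" else -.2,0],loss="soft_l1"); R[n]=s.x; print(n,s.x,"res",f(s.x).round(1)); print(rackpts(s.x,[(0,.086,0),(0,0,0),(0,-.086,0)])[:,:2])
fit("jar",[("top",[269.1,150.2,29.6,41.8]),("side",[294.5,138.7,26,47.1])],.008,[.55,.1])
fit("shaker",[("top",[197,171.6,25.2,25]),("side",[251.5,118.2,19.4,32.2])],.008,[.55,.3])
fit("mill",[("side",[270.1,102.8,26.5,69]),("top",[226,152.5,38,41.5])],.008,[.55,.2])
f=lambda p:np.concatenate([proj("top",[*p,.178])[0]-T(170,80),proj("side",[*p,.178])[0]-S(203,50)])
s=least_squares(f,[.55,.2]);print("mill knob",s.x,s.fun)
fit("ram",[("top",[242.3,201.8,30.3,30.8])],0,[.5,.2])
fit("tape",[("top",[394.8,212.1,53.9,54.6])],0,[.5,-.2])
E
python3 m1.py
```

```text
full [0.4787 0.0122 0.1623] res [-0.7 -0.7  0.7 -1.7  1.5 -0.2 -0.7  0.2  0.2  0.6 -0.8  0.  -1.8  0. ]
[[ 0.4648  0.0971]
 [ 0.4787  0.0122]
 [ 0.4926 -0.0726]]
empty [ 0.4686 -0.3328 -0.1497] res [ 0.6 -1.5  2.4 -0.6  1.7  1.3 -0.2  0.1 -0.8 -0.8 -1.1 -1.9 -1.5  0.2
  1.6 -1.8]
[[ 0.4814 -0.2478]
 [ 0.4686 -0.3328]
 [ 0.4557 -0.4179]]
jar [ 0.4923 -0.0712] res [-1.2 -1.1  2.  -3.7 -3.   0.6 -0.6  1.7]
shaker [0.4604 0.0948] res [-2.1 -0.9  1.1  1.1  0.2 -0.8  0.   2.8]
mill [0.4768 0.011 ] res [ 0.8  0.1 -1.4 -1.4  1.   0.2 -0.4 -0.1]
mill knob [0.4775 0.0118] [ 0.5519 -0.0449 -0.4092 -1.0036]
ram [ 0.3915 -0.0106] res [-1.4 -1.2  1.6  1.2]
tape [ 0.3465 -0.3709] res [ 0.9  1.9 -0.8 -1.6]
```

```bash
cat > act.py <<'E'
from geo import *
import cv2
from scipy.spatial.transform import Rotation as Ro
YF,YE=.1623,-.1497
def quat(yaw,sgn):
    x=sgn*np.array([np.cos(yaw),np.sin(yaw),0]); y=np.array([0,0,-1.]); q=Ro.from_matrix(np.c_[x,y,np.cross(x,y)]).as_quat(); return q[[3,0,1,2]]
def status(s): print(s,"t",bot.read_clock(),"tcp",np.array(bot.read_position()),"w",round(bot.read_gripper_width(),3),"F",np.array(bot.read_ft_force()))
def pick(xy,z,hz,force,sgn,opening=1.0):
    q=quat(YF,sgn)
    bot.set_gripper(opening)
    bot.move_pose([*xy,hz],q)
    print("hit on descent:",bot.move_linear([*xy,z+.03],.15,until_force=6),bot.move_linear([*xy,z],.06,until_force=6)); status("down")
    bot.set_gripper(0,force); status("grip")
    bot.move_linear([*xy,z+.03],.06); status("lift"); bot.move_linear([*xy,hz],.2)
def place(xy,z,hz,sgn,wopen):
    q=quat(YE,sgn)
    bot.move_linear([*xy,hz],.22,rotation=q); status("over")
    bot.move_linear([*xy,z+.02],.15)
    print("contact:",bot.move_linear([*xy,z-.008],.025,until_force=3)); status("set")
def release(hz,wopen):
    bot.set_gripper(wopen); p=np.array(bot.read_position()); status("open")
    bot.move_linear([p[0],p[1],p[2]+.05],.08); bot.move_linear([p[0],p[1],hz],.2); status("up")
def snap(n,c,box,k):
    im=bot.camera(c)[:,:,::-1]; x,y,w,h=box; cv2.imwrite(f"pics/{n}.png",cv2.resize(im[y:y+h,x:x+w],None,fx=k,fy=k,interpolation=cv2.INTER_CUBIC))
E
python3 - <<'E'
from act import *
# empty rack: dividers as a check
T=lambda u,v:np.array([170+u/2.581,130+v/2.581])
E=[.4686,-.3328,-.1497]
print((proj("top",rackpts(E,[(.045,.043,.011),(-.045,.043,.011),(.045,-.043,.011),(-.045,-.043,.011)]))-[T(552,90),T(545,183),T(650,105),T(642,197)]).round(1))
for s in (1,-1):
  for p,y in (([.4923,-.0715,.036],YF),([.4923,-.0715,.17],YF),([.477,.0115,.24],YF),([.4614,.0955,.032],YF),([.4814,-.2478,.17],YE),([.4686,-.3328,.24],YE),([.4557,-.4179,.03],YE)):
    print(s,np.array(bot.solve_ik(p,quat(y,s))))
p=bot.read_position(); bot.move_linear([p[0]+.05,p[1]-.05,.27],.2); status("raised")
E
```

```text
[[ 2.3 -1.2]
 [-0.1  1. ]
 [ 1.8 -1.4]
 [ 0.4  1.5]]
1 [-0.2927  0.4013 -0.5384  0.6311  0.      1.1158]
1 [-0.2927  0.2475 -0.364   0.9593  0.      1.1158]
1 [-0.1308  0.1614 -0.2889  1.1206  0.      1.2777]
1 [ 0.0473  0.3675 -0.609   0.5944  0.      1.4557]
1 [-0.6117  0.3271 -0.253   0.9907  0.      1.1088]
1 [-0.7459  0.3477 -0.0411  1.182   0.      0.9745]
1 [-0.8615  0.5945 -0.2114  0.7649  0.      0.859 ]
-1 [-0.2927  0.4013 -0.5384  0.6311  0.     -2.0258]
-1 [-0.2927  0.2475 -0.364   0.9593  0.     -2.0258]
-1 [-0.1308  0.1614 -0.2889  1.1206  0.     -1.8639]
-1 [ 0.0473  0.3675 -0.609   0.5944  0.     -1.6858]
-1 [-0.6117  0.3271 -0.253   0.9907  0.     -2.0328]
-1 [-0.7459  0.3477 -0.0411  1.182   0.     -2.167 ]
-1 [-0.8615  0.5945 -0.2114  0.7649  0.     -2.2826]
raised t 1.775 tcp [0.2304 0.4694 0.2695] w 1.004 F [ 0.2023 -0.2499  0.401 ]
```

Run:
```python
from act import *
pick([.4923,-.0715],.036,.19,60,1)
place([.4814,-.2468],.033,.19,1,1)
snap("jar_set","side",(180,80,340,260),2)
```

```text
hit on descent: False False
down t 5.7833 tcp [ 0.4921 -0.0715  0.0358] w 1.002 F [ 0.0205  0.3202 -0.3836]
grip t 6.1333 tcp [ 0.4933 -0.0718  0.037 ] w 0.717 F [0.0583 0.2824 4.7856]
lift t 6.7833 tcp [ 0.4923 -0.0715  0.0661] w 0.713 F [ 0.3755 -0.1893 -4.6738]
over t 8.5 tcp [ 0.481  -0.2455  0.1894] w 0.715 F [ 0.1906  0.9334 -3.5268]
contact: True
set t 10.325 tcp [ 0.4814 -0.2468  0.034 ] w 0.718 F [-0.0046  0.0593  4.9081]
```

View pics/jar_set.png

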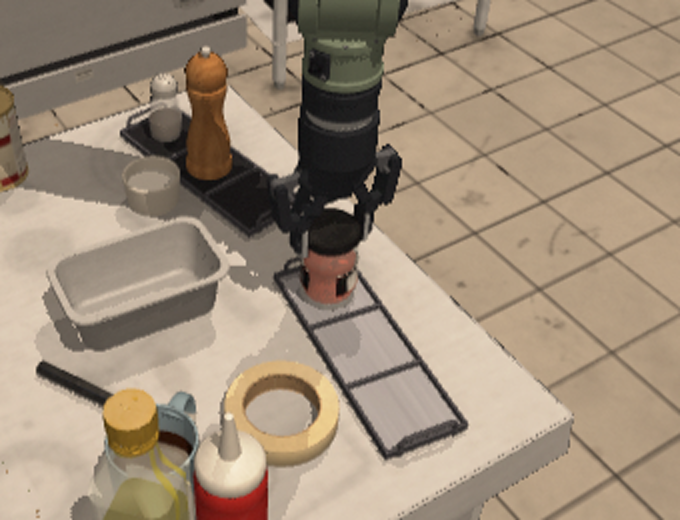

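The jar stands in the left compartment of the empty rack (its base is around crop 328,295), and the contact height of 34 mm fits the expected 33 mm floor. I'll release it and fetch the mill.

Run:
```python
from act import *
release(.24,1.0)
pick([.4775,.0115],.120,.28,45,1)
place([.4686,-.3318],.117,.28,1,1)
snap("mill_set","side",(180,80,340,260),2)
```

```text
open t 10.7417 tcp [ 0.4801 -0.2459  0.0329] w 0.998 F [-0.1704  0.1552  0.245 ]
up t 12.45 tcp [ 0.4794 -0.2454  0.2386] w 1.0 F [ 0.2254  0.4839 -0.9436]
hit on descent: False False
down t 15.35 tcp [0.4774 0.0115 0.1198] w 0.999 F [ 0.2945 -0.417  -0.3743]
grip t 16.05 tcp [0.4791 0.0115 0.1217] w 0.346 F [-1.0623  1.3538 10.3301]
lift t 16.7 tcp [0.4771 0.0115 0.1496] w 0.096 F [-0.5646 -0.3064 -1.4824]
over t 19.2083 tcp [ 0.4688 -0.3307  0.2801] w 0.096 F [-0.1752  0.3172 -0.8727]
contact: True
set t 20.8833 tcp [ 0.4691 -0.3322  0.1271] w 0.098 F [-0.052  -0.0975  3.587 ]
```

View pics/mill_set.png

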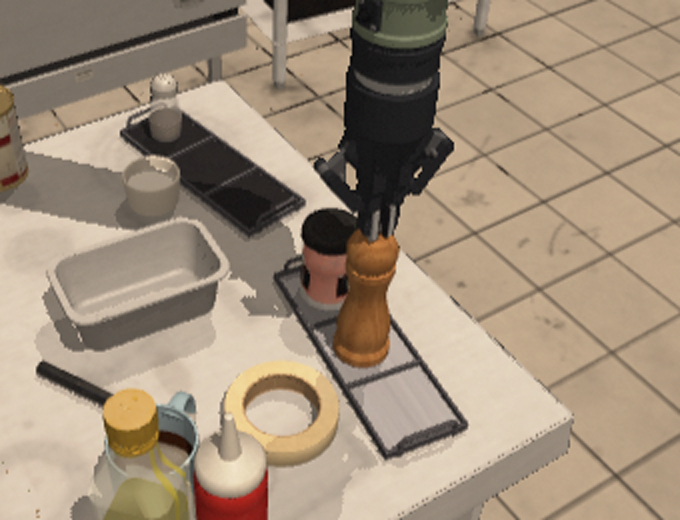

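Run:
```python
from act import *
for z in(.005,.011):
    print(z,(2*(bbox("side","mill",[.4686,-.3318],z)-[180,80,180,80])).round(1),(2*(proj("side",[.4686,-.3318,z+.123])-[180,80])).round(1))
print((2*(bbox("side","jar",[.4814,-.2468],.005)-[180,80,180,80])).round(1))
print([d for d in bot.search_frame("side","spice_jar")][:1])
bot.camera("top"); print([d for d in bot.search_frame("top","spice_jar")][:1], bbox("top","jar",[.4814,-.2468],.005))
```

```text
0.005 [334.4 219.6 399.2 368. ] [[371.5 260.8]]
0.011 [334.7 214.7 399.8 364.1] [[372.  256.2]]
[298.  207.4 362.  312.4]
[{'bbox': [331.9, 184.6, 26.3, 49.3], 'confidence': 0.58}]
[] [350.5641 155.0043 383.5724 193.689 ]
```

The mill's head slid down through the pads, so it hangs by its knob. Its foot (crop left 333, bottom 367) matches the predicted outline standing on the rack floor (334, 368), upright in the middle compartment. I'll release it and check.

Run:
```python
from act import *
release(.28,0.6)
bot.move_pose([.4614,.0955,.2],quat(YF,1))
snap("mill_rel","side",(180,80,340,260),2)
snap("mill_relt","top",(170,130,310,150),2.58)
for t in("spice_jar","pepper_mill"):
    print(t,bot.search_frame("top",t)[:1],bot.search_frame("side",t)[:1])
print(bbox("top","mill",[.4686,-.3318],.005),bbox("side","mill",[.4686,-.3318],.005))
```

```text
open t 21.5667 tcp [ 0.468  -0.3312  0.1259] w 0.598 F [0.1849 0.8131 0.7597]
up t 23.0083 tcp [ 0.4676 -0.3308  0.2787] w 0.597 F [-0.4186  0.1191 -0.9413]
spice_jar [{'bbox': [350.7, 155.9, 32.9, 37.4], 'confidence': 0.96}] [{'bbox': [332.6, 183.9, 31.5, 53.1], 'confidence': 0.59}]
pepper_mill [{'bbox': [389.6, 157.7, 39.1, 43.8], 'confidence': 0.7}] [{'bbox': [345.4, 191.5, 35.5, 74.9], 'confidence': 0.78}]
[388.8722 158.1315 425.9261 198.5874] [347.1811 189.7812 379.5944 263.9944]
```

View pics/mill_rel.png

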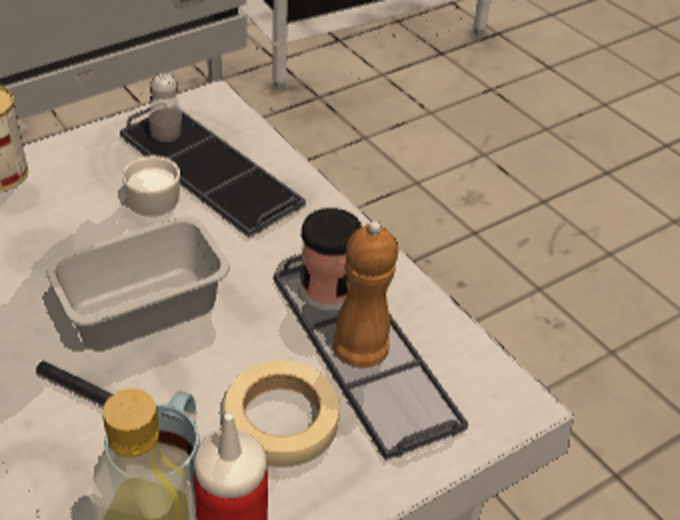

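View pics/mill_relt.png

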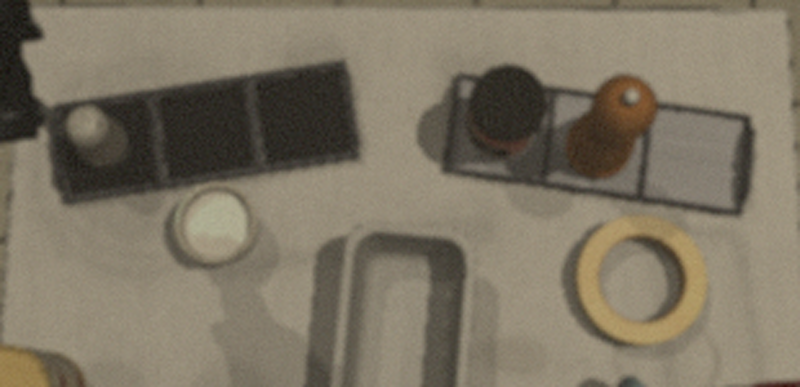

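Both stand upright: the jar in the left compartment (crop 507,105) and the mill in the middle one (foot 598,155). The boxes are within 1–5 px of the predictions, and nothing else moved. Next is the shaker.

Run:
```python
from act import *
pick([.4614,.0955],.030,.2,35,1,0.9)
place([.4557,-.4170],.027,.26,1,1)
snap("shk_set","side",(180,80,340,260),2)
```

```text
hit on descent: False False
down t 27.2667 tcp [0.4612 0.0955 0.0298] w 0.9 F [ 0.5216 -0.382   0.2925]
grip t 27.7417 tcp [0.4619 0.0955 0.0304] w 0.38 F [-0.4877 -0.6497  3.6346]
lift t 28.3917 tcp [0.4614 0.0955 0.0602] w 0.371 F [-1.0481  0.3424 -0.0433]
over t 31.7333 tcp [ 0.4558 -0.4163  0.2601] w 0.38 F [ 0.6162  0.1601 -1.2085]
contact: True
set t 34.0667 tcp [ 0.4556 -0.417   0.0274] w 0.377 F [0.4478 0.071  3.7655]
```

View pics/shk_set.png

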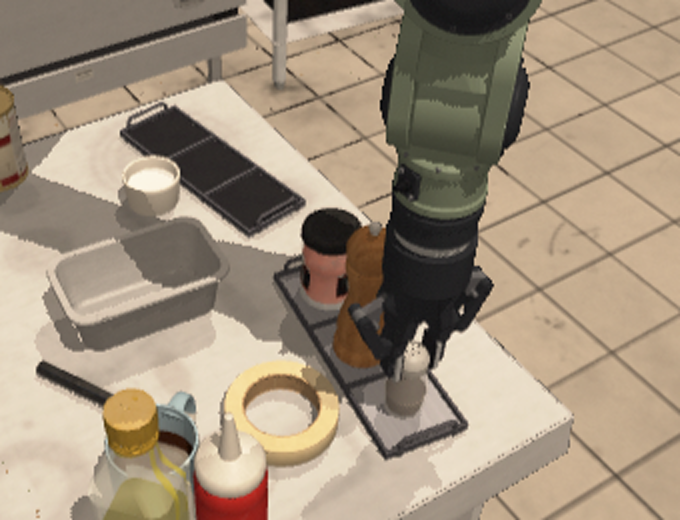

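The shaker is over the right compartment (base around crop 403,405), and contact came at 27.4 mm against the expected 27. I'll release it, back off and check.

Run:
```python
from act import *
release(.26,0.75)
bot.move_linear([.35,.1,.27],.25)
snap("fin_s","side",(180,80,340,260),2); snap("fin_t","top",(170,130,310,150),2.58)
P={"spice_jar":("jar",[.4814,-.2468]),"pepper_mill":("mill",[.4686,-.3318]),"salt_shaker":("shaker",[.4557,-.417])}
for t,(k,xy) in P.items():
  for c in("top","side"):
    r=bot.search_frame(c,t)[:1]; b=bbox(c,k,xy,.005); print(t,c,[(np.round(d["bbox"]),d["confidence"]) for d in r],np.r_[b[:2],b[2:]-b[:2]].round())
for t in("ramekin","tape_roll"): print(t,[(np.round(d["bbox"],1)) for d in bot.search_frame("top",t)[:1]])
status("end")
```

```text
open t 34.525 tcp [ 0.4549 -0.416   0.0265] w 0.75 F [-0.0736 -0.7063 -0.8958]
up t 36.3667 tcp [ 0.4544 -0.4155  0.2585] w 0.751 F [-0.7328 -0.0505  0.0872]
spice_jar top [(array([350., 156.,  32.,  39.]), 0.89)] [351. 155.  33.  39.]
spice_jar side [(array([334., 183.,  28.,  52.]), 0.75)] [329. 184.  32.  53.]
pepper_mill top [(array([391., 158.,  36.,  39.]), 0.72)] [389. 158.  37.  40.]
pepper_mill side [(array([346., 193.,  38.,  72.]), 0.86)] [347. 190.  32.  74.]
salt_shaker top [(array([431., 176.,  26.,  25.]), 0.9)] [430. 175.  29.  27.]
salt_shaker side [(array([370., 250.,  25.,  41.]), 0.93)] [370. 250.  27.  43.]
ramekin [array([236.9, 199.4,  33.5,  34.2])]
tape_roll [array([395.2, 214.2,  51.7,  51.4])]
end t 39.125 tcp [0.35   0.0999 0.27  ] w 0.754 F [-0.4034 -0.339   1.3219]
```

View pics/fin_s.png

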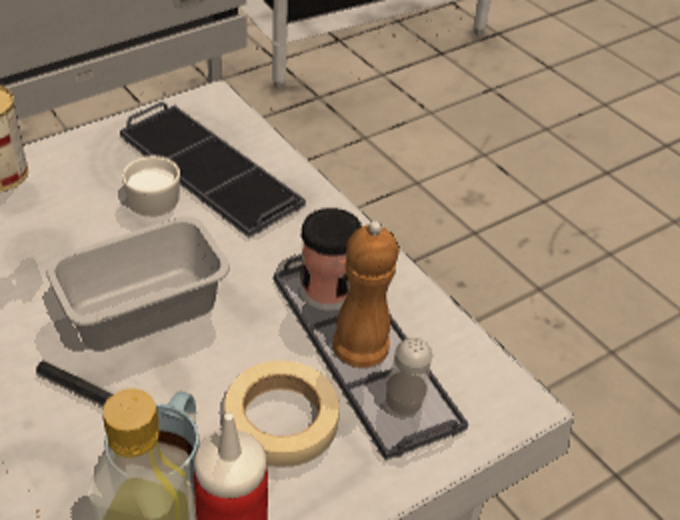

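View pics/fin_t.png

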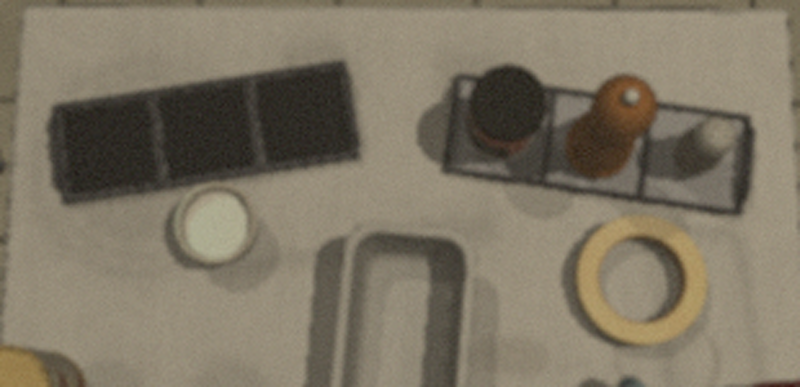

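The jar (crop 507,105), mill (598,155) and shaker (705,150) stand upright from left to right. The ramekin and tape look unmoved from the first picture, so I'll hand the job in.

```bash
python3 -c "
from cell import bot
bot.close_job()"
```

```text
the job is handed in; nothing more can be done
```

All three seasonings are in the other rack in reverse order, and I handed the job in after about 39 s on the robot's clock. Seen from the robot, the spice jar is now on the left, the pepper mill in the middle and the salt shaker on the right. Each is upright, released and in its own compartment.

- **Final positions:** In the last pictures, all three detected boxes match the outlines predicted for standing on the rack floor. Most edges are within about 3 px. The side-view boxes of the jar and mill are 4–6 px off on one edge or in width; the jar is partly hidden there.
- **Bystanders:** The ramekin and tape roll look unmoved. The ramekin's detected box shifted by up to about 5 px between readings, but in the picture it sits at the same place.
- **One irregularity:** When I gripped the mill's head, the pads sat above its widest point and slid up to the knob. The mill was carried by its knob, set down with light contact, and released upright.

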